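Unload the spun ink tubes from the angle rotor into the tube rack

ROBOT

A 6-joint arm with a two-finger parallel gripper is mounted at the origin on the work surface. World frame = base frame: x ahead of the robot, y to its left, z up, the work surface at z = 0. Lengths are in m, angles in degrees, forces in N, time in s.
With the tool pointing down it reaches from about 0.4 to 0.825 m from the base axis. Payload 7 kg.
Tool frame: the origin (TCP) lies at the very end of the fingers, on their centre line; the grasp point (between the pads) lies 19 mm behind it (ctrl.grip_point_offset is the distance from the TCP to the grasp point, in m); x points along the fingers, z is the direction in which the jaws open and shut, and the axes are right-handed (so a half turn about x gives the same grasp; the last joint's range is limited). The gripper opens to 88 mm and grips with 3 to 60 N. Pads are 19 mm wide; open, the fingers measure 130 mm over their backs; the gripper's body (78 mm by 193 mm) begins 47 mm behind the grasp point.
Start: joints at [84.517, 20.546, 0.682, 0, -70.136, -16.507], TCP at [0.253, 0.626, 0.227] pointing down, gripper open.
Joint ranges: [-176.03, 176.03], [-82.01, 121.73], [-58.28, 71.71], [-173.87, 95.51], [-174.79, -0.11], [-173.66, 173.66]. Speed limits (degrees/s): [136.94, 136.94, 172.46, 180, 180, 180].

INTERFACE

Orientations are given as [roll, pitch, yaw] about the fixed x, y, z axes, in that order (R = Rz(yaw) Ry(pitch) Rx(roll)).
In Python, from plant import get_obs, snapshot, calibration, close_job, ctrl gives the robot as it stands.
- The arm moves only by the tool move_arm, never from a script. Its argument "commands" is a list that holds one entry, the list of rows, each a list of 4 numbers: the shift along the tool's x, y, z in cm, then the turn about the tool's x in rad. In form: [[[dx, dy, dz, spin], ...]]. A call has 1 to 8 rows; each row shifts and turns the commanded pose from where the row before left it, along the tool's axes as they then stand; what a row does not reach is not made up. A row lasts 1/10 s, in which the tool goes at most 50 mm and 8.59 degrees, less where a joint would pass 70% of its speed; a pose out of reach is approached as far as the arm can. A call with a gripper value outside its range is refused whole. "jaw" is the finger opening in cm, from 0 to 8.76, set as the call begins (left out, the last holds). The fingers move at their own pace and stop on an object; the grip force is fixed at half the most. Time passes only in rows, so rows that do not move let the fingers close. It gives the time, the measured TCP pose, the force and the opening at its end, in the units of the state.
- get_obs(): the state, without advancing time (a new reading comes with each control period).
- snapshot(name): name is "scene" or "side" or "wrist"; returns (picture, depth): 384x512x3 uint8, red, green, blue; 384x512 float32, m along the optical axis (not along the pixel's ray), 0 where there is no reading.
- calibration(name): a dict with "mtx" (3x3 intrinsics, pixels), "T" (4x4, takes a point from camera to world coordinates); the wrist camera has in their place "tool_from_camera" (4x4, takes a point from camera to tool coordinates, whose origin is the TCP and whose axes are the tool frame's). Camera axes: x right, y up, looking along -z (the intrinsics and any distortion apply to the point x, -y, -z); pixel columns grow to the right and rows downward; lengths in m; the calibration is good to about 2 mm. The wrist camera is an equidistant fisheye: a pixel r from the principal point sees the ray r / f radians off the axis. A picture is of the moment at which its call begins: read the wrist's pose just before it. calibration takes no time and is no camera call.
- close_job(): hands the job in, once; it reports no verdict.
The state is a dict: "clock": time; "joint_pos": joint angles; "qvel": joint speeds; "tau": joint torques, N m; "tool_pos": TCP position; "orientation": TCP orientation; "force": force on the tool from outside, world axes, zero at the start; "moment": the same for the moment, N m; "opening": finger opening in m.
Only numpy, scipy, OpenCV 4.12 (cv2) and the standard library are available. Lean on these libraries where they do the work, as an engineer would, in place of code of your own. Each camera call takes 0.05 s, during which the arm holds its last target. There are 200 camera calls.

TASK

The two ink tubes in the centrifuge rotor have been spun: take both out and stand them upright, tip down and fully home, each in its own empty well of the tube rack. Lower them in gently rather than letting them drop, and leave the tube already in the rack, the bottle and the screwdriver as they are.

Things in the scene. Friction and masses are not known exactly. Their poses are not given: they have to be found in the camera images.
- tube_a: First of the two tubes standing in the rotor: a white 50 ml conical tube, 115 mm long with its cap, 56 to 112 g. Body 28.5 mm in diameter, the lowest 16 mm tapering to a flat tip 8 mm across. Origin at the tip, z along the tube towards the cap. At the start it leans 35 degrees from vertical, cap towards the rotor's axis, and pulls straight out along its own z.
- cap_a (a point): Centre of tube_a's ribbed blue screw cap, 107 mm from the tip. The cap is 34 mm in diameter and 16 mm long (99 to 115 mm from the tip). At the start the tube's top 49 mm, the cap and 33 mm of body, stick out of the rotor.
- tube_b: The second tube in the rotor, the same as tube_a, in the well straight across the rotor and leaning the opposite way.
- cap_b (a point): Centre of tube_b's cap, as cap_a. At the start the two cap centres are about 89 mm apart.
- rotor: Aluminium fixed-angle centrifuge rotor, 254 mm in diameter, 98 mm high, fixed on a low rubber rest on the bench. Origin at the centre of its underside, z up. Six round wells every 60 degrees, the first along its x axis (tube_a's; tube_b's is along -x), the other four empty: 32 mm in diameter, 66 mm deep, leaning 35 degrees, mouths towards the axis.
- rotor_nut (a point): Top of the steel spindle nut in the middle of the rotor, 65 mm above the bench, 18 mm across. Around it the wells' mouths (70 mm from the axis, 76 mm up) open in a conical dish that rises outwards at 35 degrees to the rim (98 mm from the axis, 97 mm up). The wells' floors lie 107 mm from the axis, 22 mm up.
- rack: Grey plastic tube rack fixed on the bench, a block 240 x 62 mm and 70 mm high on a 250 x 72 mm base, with one row of four round wells 60 mm apart. Origin at the centre of its underside, x along the row, z up. Wells are 33 mm in diameter and 62 mm deep (floor 8 mm above the bench); a tube fully home stands 53 mm out of its well.
- well0 (a point): Centre of the mouth of the rack's first well (at its -x end), 70 mm above the bench. This well already holds a tube.
- well1 (a point): Centre of the mouth of the second well, empty at the start.
- well2 (a point): Centre of the mouth of the third well, empty at the start.
- well3 (a point): Centre of the mouth of the fourth well (at the rack's +x end), empty at the start.
- tube_old: The tube that already stands in well0, the same as the others; to be left alone. Origin at its tip.
- bottle: White squeeze bottle with a grey cap, 60 mm in diameter and 150 mm high, standing loose on the bench beyond the rotor and rack; to be left alone. Origin at the centre of its underside.
- screwdriver: Screwdriver with an orange handle, 190 mm long, 26 mm across the handle, lying loose on the bench beyond the rotor or rack; to be left alone. Origin on the bench under its middle, x along it towards the blade.
There are look-alikes about, which are no part of the job. Leave any pink or yellow look-alike of the tube_a alone.

How it is judged:
By the outcome, as a careful person would: the job done as asked, in the order asked, and still so for the second after the job is handed in, with the robot touching nothing.
It also fails if it takes over 58 s, if anything falls off the work surface, if the arm or the gripper's body presses on something with over 40 N, if the wrist force passes 120 N, or if a joint passes its speed limit or range.

## Working session

There is one attempt and no reset: what is moved stays moved. The work goes in short steps, Python scripts to look and compute and a tool call to move; the robot and the scene stay as the last step left them, time stands still between calls to the robot, and variables do not carry over. Pictures are saved under pics/ and viewed, about 8 in all and at most 12, crops included, and the job is handed in when it is done.

Besides the shell and the picture viewer there is one more tool, called after "Request:" by a JSON object that holds its "name" and its "arguments", one argument or row to a line. move_arm: Moves the arm, as the interface text tells. Its arguments: {"type":"object","properties":{"commands":{"type":"array"},"jaw":{"type":"number"}},"required":["commands"]}

```bash
ls; mkdir -p pics; python3 - <<'E'
from plant import get_obs, snapshot, calibration, ctrl
import cv2,numpy as np
print(get_obs()); print(ctrl.grip_point_offset)
for n in ("scene","side"):
    p,d=snapshot(n); np.savez(f"pics/{n}0.npz",p=p,d=d); cv2.imwrite(f"pics/{n}0.png",p[...,::-1]); print(calibration(n))
a=[cv2.imread(f"pics/{n}0.png") for n in("scene","side")]
cv2.imwrite("pics/both.png",cv2.resize(np.vstack(a),None,fx=.78,fy=.78))
E
```

```text
pics
{'clock': 0.0, 'joint_pos': array([ 8.45193391e+01,  2.05921981e+01,  6.33001499e-01, -2.08970626e-02,
       -7.01370281e+01, -1.65059502e+01]), 'qvel': array([ 0.02091748, -0.05962757,  0.01757495, -0.06821495,  0.0182681 ,
        0.05998032]), 'tau': array([ 2.09843631e-03, -5.82705474e+01,  2.93064952e+01,  6.99726373e+00,
        7.04070000e-03, -1.56944425e-04]), 'tool_pos': array([0.252559  , 0.62542407, 0.22560578]), 'orientation': array([   4.96906932,   89.9017898 , -107.02465852]), 'force': array([0.30258699, 0.26838824, 0.18618553]), 'moment': array([-0.00105685, -0.04197283,  0.01042403]), 'opening': 0.08766754737042401}
0.0188
{'mtx': array([[348.06452309,   0.        , 259.63141663],
       [  0.        , 348.06452309, 197.27757759],
       [  0.        ,   0.        ,   1.        ]]), 'T': array([[-0.18921516, -0.51640375,  0.8351795 ,  1.33091214],
       [ 0.98171526, -0.11750631,  0.14975788,  0.21601362],
       [ 0.02080333,  0.84824492,  0.52919541,  0.64283591],
       [ 0.        ,  0.        ,  0.        ,  1.        ]])}
{'mtx': array([[375.94564056,   0.        , 249.43105632],
       [  0.        , 375.94564056, 191.99507527],
       [  0.        ,   0.        ,   1.        ]]), 'T': array([[ 0.82589684,  0.39590062, -0.40144377,  0.05715949],
       [-0.56352573,  0.60266889, -0.5650035 , -0.54496924],
       [ 0.01825244,  0.69285851,  0.72084252,  0.89918616],
       [ 0.        ,  0.        ,  0.        ,  1.        ]])}
```

View pics/both.png

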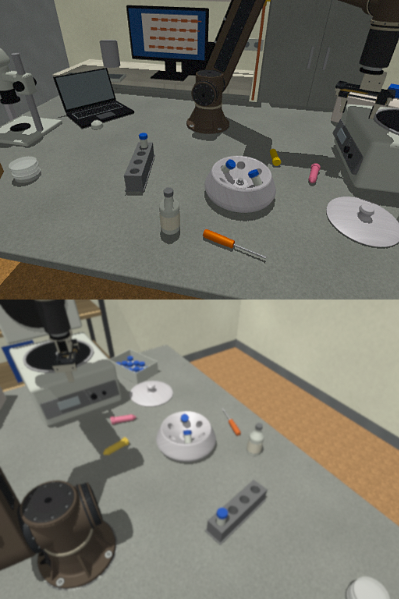

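The rotor with its two blue caps sits in front of the arm. The rack, with one tube in its near-base end, is at −y, and the bottle and screwdriver lie beyond both. Next I'll measure from colour and depth.

```bash
cat > h.py <<'E'
import numpy as np,cv2
from plant import calibration
from scipy.spatial.transform import Rotation as Ro
def cloud(n,d):
    c=calibration(n);K=c["mtx"];v,u=np.mgrid[:384,:512]
    P=np.stack([(u-K[0,2])/K[0,0]*d,-(v-K[1,2])/K[1,1]*d,-d],-1)
    return P@c["T"][:3,:3].T+c["T"][:3,3]
def ray(n,u,v):
    c=calibration(n);K=c["mtx"];r=np.array([(u-K[0,2])/K[0,0],-(v-K[1,2])/K[1,1],-1])
    return c["T"][:3,3],c["T"][:3,:3]@r
def onz(n,u,v,z):
    o,r=ray(n,u,v);return o+r*(z-o[2])/r[2]
def load(n,tag="0"):
    f=np.load(f"pics/{n}{tag}.npz");return f["p"],f["d"]
E
python3 - <<'E'
from h import *
for n in("scene","side"):
    p,d=load(n);P=cloud(n,d);hsv=cv2.cvtColor(p,cv2.COLOR_RGB2HSV)
    m=cv2.inRange(hsv,(105,130,60),(125,255,255))
    k,l,s,c=cv2.connectedComponentsWithStats(m)
    for i in range(1,k):
        if s[i,4]<15: continue
        q=P[(l==i)&(d>0)]
        print(n,s[i],c[i].round(1),np.median(q,0).round(3),q.min(0).round(3),q.max(0).round(3))
    # rack top & rotor by height
    ok=(d>0)&(abs(P[...,2]-.070)<.004)&(P[...,0]>.3)&(P[...,0]<.8)&(P[...,1]<-.02)&(P[...,1]>-.6)
    k,l,s,c=cv2.connectedComponentsWithStats(ok.astype(np.uint8))
    for i in range(1,k):
        if s[i,4]>80:
            q=P[l==i]; print(" rack?",s[i],np.median(q[:,2]), np.round(cv2.minAreaRect((q[:,:2]*1000).astype(np.float32)),1) if 0 else cv2.minAreaRect((q[:,:2]*1000).astype(np.float32)))
    ok=(d>0)&(P[...,2]>.092)&(P[...,2]<.105)&(P[...,0]>.3)&(P[...,0]<.9)&(P[...,1]>-.02)&(P[...,1]<.4)
    q=P[ok]; print(" rim",len(q),q.min(0),q.max(0),cv2.minEnclosingCircle((q[:,:2]*1000).astype(np.float32)))
a=[cv2.resize(load("scene")[0][170:290,150:390],None,fx=2.5,fy=2.5),cv2.resize(load("side")[0][130:310,180:360][:,:],(600,600))]
cv2.imwrite("pics/c1.png",np.vstack([a[0],cv2.resize(a[1],(300,300)).repeat(2,1)[:, :600]])[...,::-1])
E
```

```text
scene [ 165   11   98   66 1852] [210.1  43.5] [-0.661 -0.496  0.337] [-0.678 -0.693  0.18 ] [-0.642 -0.147  0.494]
scene [498 107  14  19 143] [506.5 114.6] [-0.203  0.949  0.208] [-0.277  0.915  0.167] [-0.181  0.978  0.215]
scene [178 170  11   9  84] [183.  174.1] [ 0.421 -0.194  0.119] [ 0.175 -0.305 -0.004] [ 0.433 -0.18   0.123]
scene [290 204  12  13 120] [295.4 210.2] [0.538 0.174 0.111] [0.473 0.158 0.079] [0.551 0.19  0.123]
scene [318 217  14  11 102] [324.6 222.2] [0.579 0.254 0.114] [0.559 0.237 0.101] [0.589 0.27  0.122]
 rack? [159 182  37  45 676] 0.06790273741261754 ((503.28094482421875, -181.38980102539062), (242.12060546875, 62.655540466308594), 10.361732482910156)
 rim 768 [ 0.44454161 -0.01069401  0.09200164] [0.79143638 0.31465843 0.10491856] ((631.0122680664062, 142.42393493652344), 209.61749267578125)
side [  3  53  39  52 317] [17.3 76.3] [ 0.065  1.583 -0.097] [ 0.049  1.497 -0.227] [ 0.243  1.779 -0.09 ]
side [151  73  34  19 228] [170.   82.5] [0.623 0.874 0.038] [0.551 0.782 0.002] [0.673 0.945 0.051]
side [233 148   8   9  61] [236.3 151.9] [0.563 0.246 0.111] [0.551 0.233 0.094] [0.575 0.257 0.12 ]
side [236 168   9   5  36] [240.  170.2] [0.521 0.16  0.116] [0.512 0.154 0.109] [0.534 0.171 0.123]
side [278 267  14  14 156] [284.6 273.7] [ 0.409 -0.204  0.121] [ 0.395 -0.217  0.108] [ 0.426 -0.187  0.126]
 rack? [ 266  230   77   70 1338] 0.06912901539066296 ((500.0208740234375, -183.744140625), (242.04971313476562, 63.23860168457031), 10.401277542114258)
 rim 597 [ 0.4425567  -0.01258389  0.09203014] [0.77950522 0.31470082 0.10486461] ((622.2979125976562, 135.0659637451172), 210.10531616210938)
```

```bash
python3 - <<'E'
from h import *
from plant import get_obs
def tri(a,b):
    A=[];y=[]
    for n,u,v in(a,b):
        o,r=ray(n,u,v);r=r/np.linalg.norm(r);M=np.eye(3)-np.outer(r,r);A.append(M);y.append(M@o)
    return np.linalg.lstsq(np.vstack(A),np.hstack(y),rcond=None)[0].round(4)
a=tri(("scene",295.4,210.2),("side",240,170.2));b=tri(("scene",324.6,222.2),("side",236.3,151.9));o=tri(("scene",183,174.1),("side",284.6,273.7))
print(a,b,np.linalg.norm(a-b),(a+b)/2,np.degrees(np.arctan2(*(b-a)[1::-1])),o)
P=[]
for n in("scene","side"):
    p,d=load(n);Q=cloud(n,d);q=Q[(d>0)&(abs(Q[...,2]-.094)<.006)&(np.hypot(Q[...,0]-.55,Q[...,1]-.209)<.14)&(np.hypot(Q[...,0]-.55,Q[...,1]-.209)>.085)]
    for _ in range(3):
        s=np.linalg.lstsq(np.c_[2*q[:,:2],np.ones(len(q))],(q[:,:2]**2).sum(1),rcond=None)[0]; 
    print(n,len(q),s[:2],np.sqrt(s[2]+s[0]**2+s[1]**2))
ob=get_obs();R=Ro.from_euler("xyz",ob["orientation"],degrees=True).as_matrix();print(R.round(3))
print(calibration("wrist"))
t=np.array([.552,.209,.30])-ob["tool_pos"];print("tool-axes shift cm",(R.T@t*100).round(2))
E
```

```text
[0.5277 0.1723 0.105 ] [0.5664 0.2534 0.1042] 0.08986400836820048 [0.54705 0.21285 0.1046 ] 64.49005295559485 [ 0.4119 -0.1995  0.1128]
scene 886 [0.55337471 0.21313002] 0.09831874975528695
side 736 [0.54603339 0.20893815] 0.09788387437381194
[[-0.     0.927 -0.374]
 [-0.001 -0.374 -0.927]
 [-1.     0.     0.001]]
{'mtx': array([[297.31863964,   0.        , 254.68293434],
       [  0.        , 297.31863964, 190.989894  ],
       [  0.        ,   0.        ,   1.        ]]), 'tool_from_camera': array([[ 8.54608444e-04,  2.92990939e-01, -9.56114836e-01,
        -1.57730425e-01],
       [-2.76058174e-04,  9.56115218e-01,  2.92990810e-01,
         7.98773522e-02],
       [ 9.99999597e-01,  1.35508956e-05,  8.97986682e-04,
         3.93306469e-04],
       [ 0.00000000e+00,  0.00000000e+00,  0.00000000e+00,
         1.00000000e+00]])}
tool-axes shift cm [-7.38 43.36 27.42]
```

Request:
{"name": "move_arm", "arguments": {
  "commands": [
    [[-0.6,3.6,2.28,0],[-0.6,3.6,2.28,0],[-0.6,3.6,2.28,0],[-0.6,3.6,2.28,0],[-0.6,3.6,2.28,0],[-0.6,3.6,2.28,0],[-0.6,3.6,2.28,0],[-0.6,3.6,2.28,0]]
  ]
}}

```text
clock: 0.9
tool_pos: [0.452, 0.3472, 0.2746]
orientation: [-38.9, 90.0, -150.9]
force: [0.6, 0.2, -0.3]
opening: 0.0876
```

Request:
{"name": "move_arm", "arguments": {
  "commands": [
    [[-0.6,3.6,2.28,0],[-0.6,3.6,2.28,0],[-0.6,3.6,2.28,0],[-0.6,3.6,2.28,0],[0,0,0,0.148],[0,0,0,0.148],[0,0,0,0.148],[0,0,0,0.148]]
  ]
}}

```text
clock: 1.7
tool_pos: [0.5508, 0.21, 0.2981]
orientation: [-3.6, 89.9, -149.9]
force: [0.1, -0.5, -0.9]
opening: 0.0875
```

Request:
{"name": "move_arm", "arguments": {
  "commands": [
    [[0,0,0,0.148],[0,0,0,0.148],[0,0,0,0.148],[0,0,0,0.148],[0,0,0,0.148],[0,0,0,0.148],[0,0,0,0.148],[0,0,0,0]]
  ],
  "jaw": 6
}}

```text
clock: 2.5
tool_pos: [0.5507, 0.2103, 0.2982]
orientation: [51.9, 90.0, -153.5]
force: [0.3, -0.2, 0.5]
opening: 0.0598
```

```bash
cat >> h.py <<'E'
def wray(ob,u,v):
    c=calibration("wrist");K=c["mtx"];x=u-K[0,2];y=v-K[1,2];r=np.hypot(x,y);th=r/K[0,0]
    dv=np.array([np.sin(th)*x/r,-np.sin(th)*y/r,-np.cos(th)])
    R=Ro.from_euler("xyz",ob["orientation"],degrees=True).as_matrix();T=c["tool_from_camera"]
    return R@T[:3,3]+ob["tool_pos"],R@T[:3,:3]@dv
def wonz(ob,u,v,z):
    o,r=wray(ob,u,v);return o+r*(z-o[2])/r[2]
def shift(ob,target):
    R=Ro.from_euler("xyz",ob["orientation"],degrees=True).as_matrix();return (R.T@(np.array(target)-ob["tool_pos"])*100).round(2)
E
python3 - <<'E'
from h import *
from plant import get_obs,snapshot
ob=get_obs();R=Ro.from_euler("xyz",ob["orientation"],degrees=True).as_matrix()
p,d=snapshot("wrist");cv2.imwrite("pics/w1.png",p[...,::-1])
print(ob["clock"],ob["joint_pos"].round(1),ob["tool_pos"],R.round(3).tolist())
hsv=cv2.cvtColor(p,cv2.COLOR_RGB2HSV);m=cv2.inRange(hsv,(105,130,40),(125,255,255))
k,l,s,c=cv2.connectedComponentsWithStats(m)
for i in range(1,k):
    if s[i,4]>60: print(s[i],c[i].round(1),wonz(ob,*c[i],.1096).round(4),d[l==i].min())
E
```

```text
2.5 [ 39.9  10.4  -3.9  -0.  -75.8 -65.3] [0.55066591 0.21030563 0.29818593] [[-0.001, -0.429, -0.903], [-0.0, -0.903, 0.429], [-1.0, 0.001, 0.0]]
[243 120  29  27 641] [257.3 133.2] [0.5294 0.1718 0.1096] 0.0
[244 193  26  27 550] [256.5 205.9] [0.5686 0.2525 0.1096] 0.0
```

View pics/w1.png

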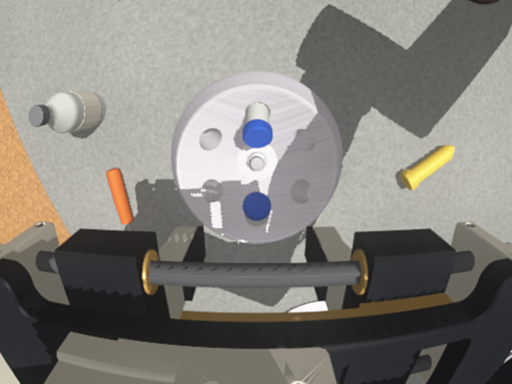

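The wrist view shows the caps at (257,133), tube_a towards −y, and (257,206), tube_b, with the nut between them at (257,163). That agrees with the other cameras to about 2 mm. I'll go for tube_a.

Request:
{"name": "move_arm", "arguments": {
  "commands": [
    [[0,2.2,0.16,0],[0,2.19,0.16,0],[4,0,0,0],[4,0,0,0],[4,0,0,0],[3.5,0,0,0],[2.5,0,0,0],[1.5,0,0,0]]
  ]
}}

```text
clock: 3.35
tool_pos: [0.5281, 0.1713, 0.1011]
orientation: [57.1, 89.8, -147.9]
force: [0.0, -0.4, -0.2]
opening: 0.0602
```

Request:
{"name": "move_arm", "arguments": {
  "commands": [
    [[1.2,0,0,0],[0,0,0,0],[0,0,0,0]]
  ]
}}

```text
clock: 3.65
tool_pos: [0.5296, 0.1723, 0.092]
orientation: [-145.5, 90.0, 9.4]
force: [-0.2, -0.4, 0.1]
opening: 0.0596
```

```bash
python3 - <<'E'
from h import *
from plant import get_obs,snapshot
ob=get_obs();p,d=snapshot("wrist")
print(ob["tool_pos"],ob["force"],shift(ob,(.529,.172,.091)))
q,_=snapshot("side");q=cv2.resize(q[110:230,180:320],(512,439))
cv2.imwrite("pics/w2.png",np.vstack([p[60:360],q[:300]])[...,::-1])
E
```

```text
[0.52961077 0.17225492 0.09203538] [-0.22957231 -0.44213526  0.09279328] [0.1  0.05 0.04]
```

View pics/w2.png

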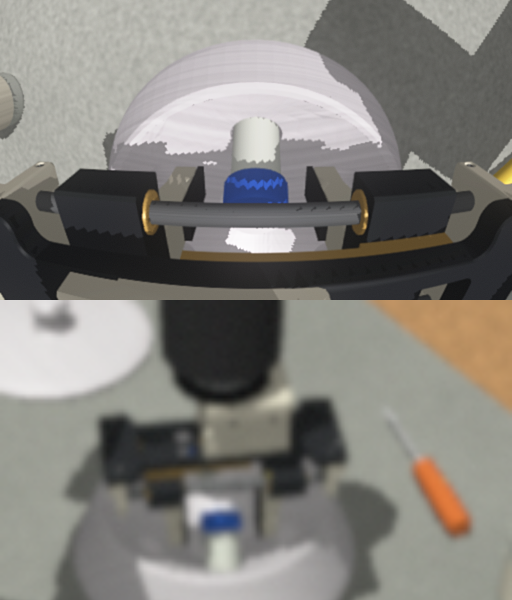

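The cap sits centred between the fingers, so I'll close and pull along the tube axis.

Request:
{"name": "move_arm", "arguments": {
  "commands": [
    [[0,0,0,0],[0,0,0,0],[0,0,0,0],[0,0,0,0],[0,0,0,0],[0,0,0,0]]
  ],
  "jaw": 2.8
}}

```text
clock: 4.35
tool_pos: [0.5293, 0.1722, 0.0917]
orientation: [-111.7, 90.0, 43.0]
force: [-0.2, -0.9, 2.1]
opening: 0.0332
```

Request:
{"name": "move_arm", "arguments": {
  "commands": [
    [[-0.41,-0.29,0,0],[-0.41,-0.29,0,0],[-0.41,-0.29,0,0],[0,0,0,0]]
  ]
}}

```text
clock: 4.75
tool_pos: [0.5336, 0.1805, 0.1046]
orientation: [-130.0, 89.9, 24.8]
force: [-0.3, -0.5, -0.0]
opening: 0.0331
```

Request:
{"name": "move_arm", "arguments": {
  "commands": [
    [[-0.78,-0.545,0,0],[-0.78,-0.545,0,0],[-0.78,-0.545,0,0],[-0.78,-0.545,0,0],[-0.78,-0.545,0,0],[-0.78,-0.545,0,0],[-0.78,-0.545,0,0],[-0.78,-0.545,0,0]]
  ]
}}

```text
clock: 5.55
tool_pos: [0.5518, 0.2198, 0.1669]
orientation: [-113.5, 90.0, 41.2]
force: [0.4, 0.3, -1.0]
opening: 0.0332
```

Request:
{"name": "move_arm", "arguments": {
  "commands": [
    [[-3,0,0,0],[-3,0,0,0],[-2,0,0,0],[0,0,0,0.15],[0,0,0,0.15],[0,0,0,0.15],[0,0,0,0.15],[0,0,0,0.15]]
  ]
}}

```text
clock: 6.35
tool_pos: [0.5516, 0.2195, 0.2466]
orientation: [70.2, 90.0, -178.4]
force: [0.4, 0.6, -2.0]
opening: 0.0333
```

```bash
python3 - <<'E'
from h import *
from plant import get_obs,snapshot
ob=get_obs();R=Ro.from_euler("xyz",ob["orientation"],degrees=True).as_matrix()
print(ob["clock"],ob["tool_pos"],ob["force"],ob["opening"],"zaz",np.degrees(np.arctan2(R[1,2],R[0,2])))
for n in("scene","side"):
    p,d=snapshot(n);np.savez(f"pics/{n}1.npz",p=p,d=d)
a=load("scene","1")[0][100:250,200:400];b=load("side","1")[0][60:210,160:360]
cv2.imwrite("pics/c3.png",cv2.resize(np.hstack([a,b]),(800,300))[...,::-1])
E
```

```text
6.35 [0.55156839 0.2195434  0.24657676] [ 0.40086936  0.58906759 -1.95151173] 0.03332930215810135 zaz 111.40731668561261
```

View pics/c3.png

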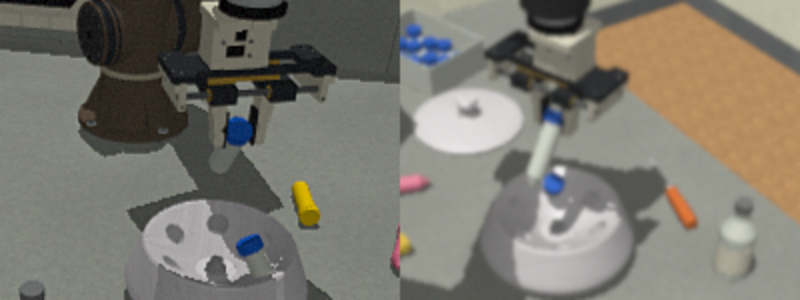

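Tube_a is out and still leaning as it was in the rotor. Next I'll carry it over to the rack.

Request:
{"name": "move_arm", "arguments": {
  "commands": [
    [[0,0,0,0.096],[0,0,0,0.096],[0,0.4,-1.6,0],[0,0.8,-3.2,0],[0,0.8,-3.2,0],[0,0.8,-3.2,0],[0,0.8,-3.2,0],[0,0.8,-3.2,0]]
  ]
}}

```text
clock: 7.25
tool_pos: [0.5407, 0.0365, 0.2466]
orientation: [-95.4, 90.0, 5.6]
force: [0.9, 0.5, -0.9]
opening: 0.0334
```

Request:
{"name": "move_arm", "arguments": {
  "commands": [
    [[0.5,0.8,-3.2,0],[0.5,0.8,-3.2,0],[0.5,0.8,-3.2,0],[0.5,0.8,-3.2,0],[0.5,0.8,-3.2,0],[0.5,0.8,-3.2,0],[0.2,0.3,-1.8,0],[0,0,0,0]]
  ]
}}

```text
clock: 8.05
tool_pos: [0.5294, -0.18, 0.2139]
orientation: [90.9, 89.9, -168.2]
force: [0.4, -0.0, -1.4]
opening: 0.0333
```

```bash
python3 - <<'E'
from h import *
from plant import get_obs,snapshot
ob=get_obs();R=Ro.from_euler("xyz",ob["orientation"],degrees=True).as_matrix()
print(ob["clock"],ob["tool_pos"],ob["force"],"zaz",np.degrees(np.arctan2(R[1,2],R[0,2])))
p,d=snapshot("wrist");cv2.imwrite("pics/w3.png",p[...,::-1])
np.savez("pics/wrist3.npz",p=p,d=d,t=ob["tool_pos"],o=ob["orientation"])
for n in("scene","side"):
    p,d=snapshot(n);np.savez(f"pics/{n}2.npz",p=p,d=d);P=cloud(n,d)
    L=(P-ob["tool_pos"])@R   # tool coords
    m=(d>0)&(abs(L[...,2])<.016)&(L[...,0]>.0)&(L[...,0]<.085)&(L[...,1]>.0)&(L[...,1]<.08)
    q=L[m][:,:2]; 
    if len(q)>20:
        v=cv2.fitLine(q.astype(np.float32),cv2.DIST_HUBER,0,.01,.01).ravel();print(n,len(q),"lean",np.degrees(np.arctan2(v[1],v[0])),q.max(0))
E
```

```text
8.05 [ 0.52939996 -0.17997895  0.21385547] [ 0.41337477 -0.03281618 -1.38384335] zaz 100.88276489533554
scene 113 lean 34.382725 [0.06390117 0.0454556 ]
side 336 lean 33.18239 [0.06763234 0.0642271 ]
```

View pics/w3.png

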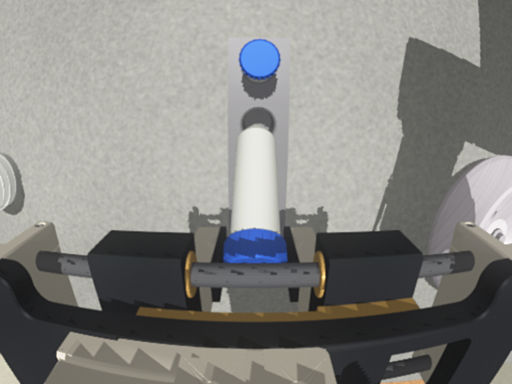

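The wrist view shows the old cap at (260,58), well1's mouth at about (258,123) and the leaning tube pointing at it. I'll check the rack position from this.

```bash
python3 - <<'E'
from h import *
f=np.load("pics/wrist3.npz");ob=dict(tool_pos=f["t"],orientation=f["o"]);p=f["p"]
hsv=cv2.cvtColor(p,cv2.COLOR_RGB2HSV);m=cv2.inRange(hsv,(100,130,40),(125,255,255));k,l,s,c=cv2.connectedComponentsWithStats(m)
for i in range(1,k):
    if s[i,4]>60: print("cap",s[i],c[i].round(1),wonz(ob,*c[i],.121).round(4))
g=p.mean(2);print("row105",[int(x) for x in g[112,220:300]]);print("col258",[int(x) for x in g[85:140,258]])
for u,v in((258,107),(228,125),(290,125),(242,122),(275,122)): print(u,v,wonz(ob,u,v,.07).round(4))
print("pred old",np.array([.5017,-.1825])-.09*np.array([.9837,.180]),"well1",np.array([.5017,-.1825])-.03*np.array([.9837,.180]))
E
```

```text
cap [ 239   39   41   41 1267] [259.2  59. ] [ 0.4145 -0.1987  0.121 ]
cap [ 223  229   65   34 1928] [254.8 247.2] [ 0.5816 -0.1703  0.121 ]
row105 [185, 187, 185, 182, 181, 181, 181, 176, 170, 167, 168, 169, 168, 169, 168, 168, 168, 169, 170, 168, 169, 168, 169, 168, 156, 133, 114, 102, 95, 91, 89, 89, 90, 88, 91, 89, 89, 89, 90, 90, 89, 89, 90, 89, 91, 88, 89, 88, 92, 100, 118, 138, 158, 169, 169, 168, 169, 168, 168, 168, 169, 168, 168, 167, 167, 168, 167, 166, 170, 180, 187, 187, 186, 187, 186, 184, 184, 184, 185, 187]
col258 [87, 88, 87, 88, 87, 87, 89, 89, 89, 88, 89, 86, 94, 132, 169, 174, 171, 170, 169, 170, 170, 155, 114, 97, 90, 89, 89, 90, 89, 88, 91, 89, 90, 91, 90, 90, 88, 93, 121, 160, 174, 178, 195, 223, 232, 232, 232, 232, 232, 232, 232, 232, 232, 232, 232]
258 107 [ 0.4553 -0.1912  0.07  ]
228 125 [ 0.4788 -0.2175  0.07  ]
290 125 [ 0.4668 -0.1559  0.07  ]
242 122 [ 0.4733 -0.2041  0.07  ]
275 122 [ 0.4669 -0.1715  0.07  ]
pred old [ 0.413167 -0.1987  ] well1 [ 0.472189 -0.1879  ]
```

Request:
{"name": "move_arm", "arguments": {
  "commands": [
    [[0,0.8,0.25,0],[2,0,0,0],[2,0,0,0],[1.5,0,0,0],[1,0,0,0],[0.5,0,0,0],[0,0,0,0]]
  ]
}}

```text
clock: 8.9
tool_pos: [0.5218, -0.1763, 0.1441]
orientation: [84.3, 90.0, -174.9]
force: [-0.5, 0.7, -2.1]
opening: 0.033
```

Request:
{"name": "move_arm", "arguments": {
  "commands": [
    [[0.4,0,0,0],[0.4,0,0,0],[0.4,0,0,0],[0.4,0,0,0],[0,0,0,0]]
  ]
}}

```text
clock: 9.4
tool_pos: [0.5215, -0.1767, 0.1276]
orientation: [79.6, 89.9, -179.7]
force: [-0.1, 0.2, -1.0]
opening: 0.033
```

```bash
cat > look.py <<'E'
from h import *
from plant import get_obs,snapshot
import sys
ob=get_obs();R=Ro.from_euler("xyz",ob["orientation"],degrees=True).as_matrix()
g=ob["tool_pos"]+[0,0,.0188];u=np.array([.983,.182]);d=g[:2]-[.5017,-.1825]
print(ob["clock"],ob["tool_pos"].round(4),"F",ob["force"].round(1),"op",round(ob["opening"],4),"zaz",np.degrees(np.arctan2(R[1,2],R[0,2])).round(1),"rack s,t",(d@u).round(4),(d@[-u[1],u[0]]).round(4))
t=sys.argv[1]
for n in("scene","side"):
    p,dd=snapshot(n);np.savez(f"pics/{n}{t}.npz",p=p,d=dd);L=(cloud(n,dd)-ob["tool_pos"])@R
    hs=cv2.cvtColor(p,cv2.COLOR_RGB2HSV)
    m=(dd>0)&(abs(L[...,2])<.016)&(L[...,0]>.002)&(L[...,0]<.075)&(abs(L[...,1])<.08)&(L[...,0]<g[2]-.0188-.073)&(p.min(2)>60)
    q=L[m][:,:2].astype(np.float32)
    if len(q)>15:
        v=cv2.fitLine(q,cv2.DIST_HUBER,0,.01,.01).ravel();v=v*np.sign(v[0]);print(n,len(q),"lean",np.degrees(np.arctan2(v[1],v[0])).round(1),q.min(0),q.max(0))
E
python3 look.py 3
```

```text
9.4 [ 0.5215 -0.1767  0.1276] F [-0.1  0.2 -1. ] op 0.033 zaz 100.7 rack s,t 0.0205 0.0021
scene 84 lean 37.3 [ 0.0021503  -0.00597282] [0.0545669  0.04642878]
side 256 lean 35.9 [0.00215287 0.01473595] [0.05425667 0.0648601 ]
```

Request:
{"name": "move_arm", "arguments": {
  "commands": [
    [[0,0,-0.2,0],[-0.3,0.63,0,0],[-0.35,0.64,0,0],[-0.26,0.71,0,0],[-0.25,0.72,0,0],[0,0,0,0]]
  ]
}}

```text
clock: 10.1
tool_pos: [0.4956, -0.1838, 0.141]
orientation: [-103.6, 89.9, -2.9]
force: [3.0, 1.2, 1.5]
opening: 0.0332
```

```bash
python3 look.py 4
```

```text
10.1 [ 0.4956 -0.1838  0.141 ] F [3.  1.2 1.5] op 0.0332 zaz 100.8 rack s,t -0.0062 -0.0002
scene 173 lean 59.3 [ 0.00273264 -0.01103965] [0.06746875 0.07906695]
side 282 lean 22.4 [ 0.00207288 -0.01013176] [0.06794826 0.07989691]
```

Request:
{"name": "move_arm", "arguments": {
  "commands": [
    [[-0.18,0.67,0,0],[-0.19,0.67,0,0],[-0.07,0.62,0,0],[-0.03,0.62,0,0],[0,0,0,0]]
  ]
}}

```text
clock: 10.7
tool_pos: [0.4695, -0.1886, 0.1447]
orientation: [73.0, 90.0, 173.7]
force: [1.5, 0.2, 1.6]
opening: 0.0331
```

```bash
python3 look.py 5; python3 - <<'E'
from h import *
a=load("scene","5")[0][130:260,120:290];b=load("side","5")[0][190:320,220:390]
cv2.imwrite("pics/c5.png",cv2.resize(np.hstack([a,b]),(800,306))[...,::-1])
E
```

```text
10.7 [ 0.4695 -0.1886  0.1447] F [1.5 0.2 1.6] op 0.0331 zaz 100.7 rack s,t -0.0327 -0.0002
scene 223 lean -1.6 [ 0.00206485 -0.01890044] [0.07105485 0.0584597 ]
side 320 lean 69.0 [ 0.00258968 -0.03316158] [0.07160871 0.07547782]
```

View pics/c5.png

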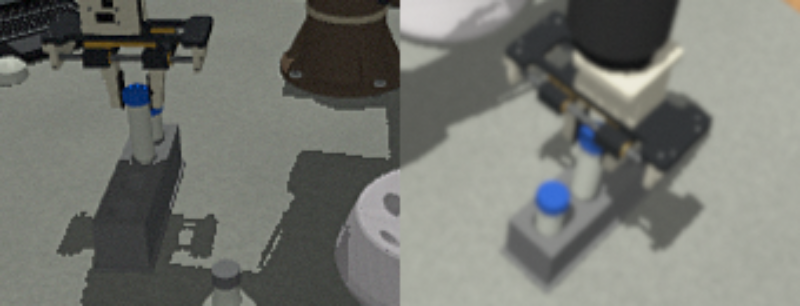

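Tube_a has pivoted to nearly upright in well1, with its tip in the mouth. I'll centre it and lower.

Request:
{"name": "move_arm", "arguments": {
  "commands": [
    [[0.3,-0.14,0,0],[0.4,-0.12,0,0],[0.5,0,0,0],[0.5,0,0,0],[0.5,0,0,0],[0.5,0,0,0],[0.5,0,0,0],[0.4,0,0,0]]
  ]
}}

```text
clock: 11.6
tool_pos: [0.4728, -0.1879, 0.1079]
orientation: [74.3, 90.0, 175.1]
force: [0.8, 0.7, 0.6]
opening: 0.0331
```

Request:
{"name": "move_arm", "arguments": {
  "commands": [
    [[0.3,0,0,0],[0.2,0,0,0],[0.2,0,0,0],[0.15,0,0,0],[0,0,0,0]]
  ]
}}

```text
clock: 12.1
tool_pos: [0.4729, -0.1879, 0.0999]
orientation: [73.3, 90.0, 174.1]
force: [1.2, -0.2, -1.2]
opening: 0.0329
```

Request:
{"name": "move_arm", "arguments": {
  "commands": [
    [[0.1,0,0,0],[0.1,0,0,0],[0.08,0,0,0],[0,0,0,0]]
  ]
}}

```text
clock: 12.5
tool_pos: [0.4734, -0.188, 0.0975]
orientation: [-116.9, 90.0, -16.1]
force: [-0.1, 0.1, 2.1]
opening: 0.0332
```

Request:
{"name": "move_arm", "arguments": {
  "commands": [
    [[0.06,0,0,0],[0.06,0,0,0],[0,0,0,0]]
  ]
}}

```text
clock: 12.8
tool_pos: [0.4743, -0.1881, 0.0973]
orientation: [-111.8, 89.8, -11.0]
force: [0.3, 0.5, 9.6]
opening: 0.0332
```

It is seated on the floor: 9.6 N upward at the expected height. I'll release, retreat and head for tube_b.

Request:
{"name": "move_arm", "arguments": {
  "commands": [
    [[0,0,0,0],[0,0,0,0],[0,0,0,0],[-1,0,0,0],[-3,0,0,0],[-4,0,0,0],[-4,0,0,0],[0,0,0,0]]
  ],
  "jaw": 6
}}

```text
clock: 13.6
tool_pos: [0.476, -0.1887, 0.2224]
orientation: [-111.9, 89.4, -11.1]
force: [0.2, 0.4, -0.9]
opening: 0.0603
```

Request:
{"name": "move_arm", "arguments": {
  "commands": [
    [[0,-1.6,3.8,0],[0,-1.6,3.8,0],[0,-1.6,3.8,0],[0,-1.6,3.8,0],[0,-1.6,3.8,0],[0,-1.6,3.8,0],[0,-1.6,3.8,0],[0,-1.6,3.8,0]]
  ]
}}

```text
clock: 14.4
tool_pos: [0.5419, 0.1362, 0.2164]
orientation: [-105.9, 90.0, -5.2]
force: [0.5, -0.7, -0.7]
opening: 0.0599
```

Request:
{"name": "move_arm", "arguments": {
  "commands": [
    [[0,-1.6,3.8,0],[0,-1.6,3.8,0],[0,-1.4,3.6,-0.04],[0,0,0,-0.15],[0,0,0,-0.15],[0,0,0,-0.15],[0,0,0,-0.15],[0,0,0,-0.15]]
  ]
}}

```text
clock: 15.2
tool_pos: [0.5661, 0.2531, 0.216]
orientation: [74.7, 90.0, -139.0]
force: [0.7, 0.0, 0.9]
opening: 0.0602
```

Request:
{"name": "move_arm", "arguments": {
  "commands": [
    [[0,0,0,-0.15],[0,0,0,0],[0,0,0,0]]
  ]
}}

```text
clock: 15.5
tool_pos: [0.5662, 0.2531, 0.2161]
orientation: [63.7, 90.0, -142.0]
force: [0.4, 0.7, 0.6]
opening: 0.0598
```

```bash
python3 look.py 6; python3 - <<'E'
from h import *
from plant import get_obs,snapshot
ob=get_obs();p,d=snapshot("wrist")
print("shift",shift(ob,(.568,.2528,.091)))
hs=cv2.cvtColor(p,cv2.COLOR_RGB2HSV);m=cv2.inRange(hs,(105,130,40),(125,255,255));k,l,s,c=cv2.connectedComponentsWithStats(m)
for i in range(1,k):
    if s[i,4]>60: print(s[i],c[i].round(1),wonz(ob,*c[i],.1096).round(4))
a=load("scene","6")[0][130:260,120:290];b=load("side","6")[0][190:320,220:390]
cv2.imwrite("pics/c6.png",np.vstack([cv2.resize(np.hstack([a,b]),(512,196)),p])[...,::-1])
E
```

```text
15.5 [0.5662 0.2531 0.2161] F [0.4 0.7 0.6] op 0.0598 zaz 154.4 rack s,t 0.1427 0.4164
shift [12.51 -0.05 -0.17]
[ 235  172   36   37 1018] [252.6 189.5] [0.5683 0.252  0.1096]
```

View pics/c6.png

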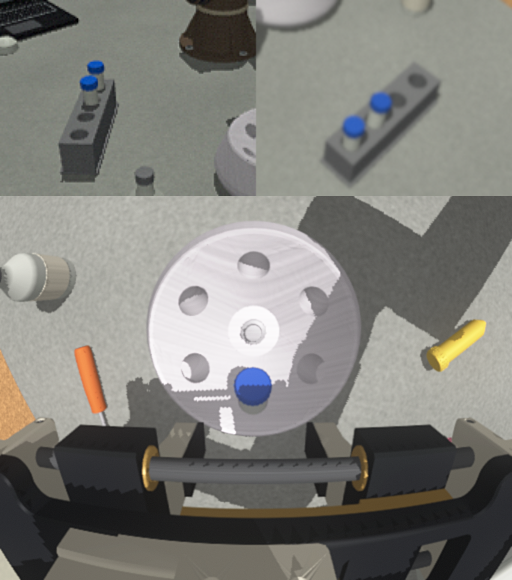

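Tube_a stands in well1 level with tube_old, and the rotor still holds tube_b's cap at wrist-image (253,189), shown at row 385 of the montage. Now for tube_b.

Request:
{"name": "move_arm", "arguments": {
  "commands": [
    [[0,0,-0.2,0],[3.5,0,0,0],[3.5,0,0,0],[2.5,0,0,0],[1.6,0,0,0],[1,0,0,0],[0.3,0,0,0],[0,0,0,0]]
  ]
}}

```text
clock: 16.45
tool_pos: [0.5684, 0.2525, 0.0923]
orientation: [-170.5, 90.0, -15.8]
force: [0.0, 0.6, 0.5]
opening: 0.0599
```

Request:
{"name": "move_arm", "arguments": {
  "commands": [
    [[0,0,0,0],[0,0,0,0],[0,0,0,0],[0,0,0,0],[0,0,0,0],[0,0,0,0]]
  ],
  "jaw": 2.8
}}

```text
clock: 17.05
tool_pos: [0.5683, 0.2525, 0.0925]
orientation: [-130.9, 90.0, 23.8]
force: [-0.1, 0.3, 3.6]
opening: 0.0331
```

Request:
{"name": "move_arm", "arguments": {
  "commands": [
    [[-0.41,0.29,0,0],[-0.41,0.29,0,0],[-0.41,0.29,0,0],[0,0,0,0]]
  ]
}}

```text
clock: 17.45
tool_pos: [0.5645, 0.2442, 0.1052]
orientation: [-120.7, 90.0, 33.9]
force: [-0.2, 0.6, 0.3]
opening: 0.033
```

Request:
{"name": "move_arm", "arguments": {
  "commands": [
    [[-0.78,0.545,0,0],[-0.78,0.545,0,0],[-0.78,0.545,0,0],[-0.78,0.545,0,0],[-0.78,0.545,0,0],[-0.78,0.545,0,0],[-0.78,0.545,0,0],[-0.78,0.545,0,0]]
  ]
}}

```text
clock: 18.25
tool_pos: [0.5454, 0.2046, 0.1674]
orientation: [60.2, 90.0, -145.2]
force: [-0.9, -1.3, -0.9]
opening: 0.0333
```

Request:
{"name": "move_arm", "arguments": {
  "commands": [
    [[-3,0,0,0],[-3,0,0,0],[-2,0,0,0],[0,0,0,0.15],[0,0,0,0.15],[0,0,0,0.15],[0,0,0,0.15],[0,0,0,0.15]]
  ]
}}

```text
clock: 19.05
tool_pos: [0.5455, 0.2048, 0.2471]
orientation: [76.5, 90.0, -172.2]
force: [-0.3, -0.0, -0.9]
opening: 0.0329
```

Request:
{"name": "move_arm", "arguments": {
  "commands": [
    [[0,0,0,0.1],[0,0,0,0.09],[0,0.3,-1.6,0],[0,0.6,-3.1,0],[0,0.6,-3.1,0],[0,0.6,-3.1,0],[0,0.6,-3.1,0],[0,0.6,-3.1,0]]
  ]
}}

```text
clock: 19.85
tool_pos: [0.5446, 0.0289, 0.2471]
orientation: [-128.6, 90.0, -27.7]
force: [0.8, -0.9, -0.5]
opening: 0.0335
```

Request:
{"name": "move_arm", "arguments": {
  "commands": [
    [[0.5,0.6,-3.1,0],[0.5,0.6,-3.1,0],[0.5,0.6,-3.1,0],[0.5,0.6,-3.1,0],[0.5,0.6,-3.1,0],[0.5,0.6,-3.1,0],[0.2,0.4,-1.6,0],[0,0,0,0]]
  ]
}}

```text
clock: 20.65
tool_pos: [0.5424, -0.1775, 0.2144]
orientation: [87.8, 89.9, -171.6]
force: [0.9, 1.3, -1.8]
opening: 0.0336
```

```bash
python3 look.py 7;python3 - <<'E'
from h import *
from plant import get_obs,snapshot
ob=get_obs();p,d=snapshot("wrist");np.savez("pics/wrist7.npz",p=p,d=d,t=ob["tool_pos"],o=ob["orientation"])
print(shift(ob,(.542,-.175,.128)))
hs=cv2.cvtColor(p,cv2.COLOR_RGB2HSV);m=cv2.inRange(hs,(100,130,40),(125,255,255));k,l,s,c=cv2.connectedComponentsWithStats(m)
for i in range(1,k):
    if s[i,4]>60: print(s[i],c[i].round(1),wonz(ob,*c[i],.121).round(4))
a=load("scene","7")[0][100:250,120:290];b=load("side","7")[0][150:300,220:390]
cv2.imwrite("pics/c7.png",np.vstack([cv2.resize(np.hstack([a,b]),(512,226)),p[:340]])[...,::-1])
E
```

```text
20.65 [ 0.5424 -0.1775  0.2144] F [ 0.9  1.3 -1.8] op 0.0336 zaz 100.7 rack s,t 0.0409 -0.0024
scene 306 lean -33.3 [ 0.00234725 -0.06654218] [ 0.07309908 -0.01513442]
side 19 lean -44.4 [ 0.00772146 -0.05622771] [ 0.0617875  -0.00015635]
[8.69 0.09 0.08]
[ 237   23   40   41 1263] [256.5  43. ] [ 0.4148 -0.1988  0.121 ]
[ 236   99   40   41 1271] [255.5 119.1] [ 0.4789 -0.1875  0.121 ]
[ 223  222   65   42 2172] [254.7 245.1] [ 0.5938 -0.1664  0.121 ]
```

View pics/c7.png

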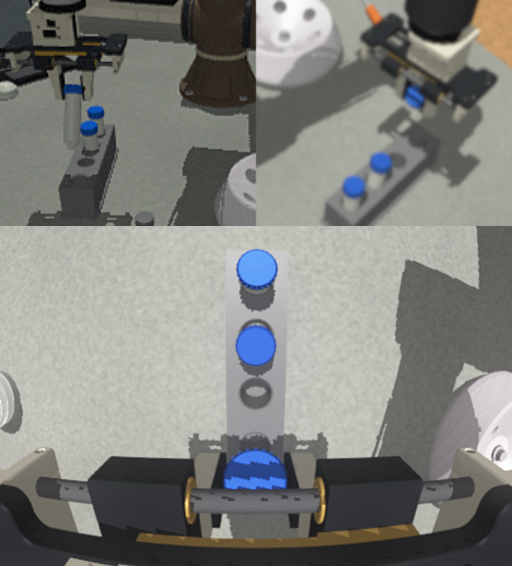

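Request:
{"name": "move_arm", "arguments": {
  "commands": [
    [[0,0,0.22,0],[2,0,0,0],[2,0,0,0],[1.5,0,0,0],[1,0,0,0],[0.5,0,0,0],[0,0,0,0]]
  ]
}}

```text
clock: 21.5
tool_pos: [0.5432, -0.1724, 0.1445]
orientation: [84.4, 90.0, -174.8]
force: [0.5, 0.6, -0.4]
opening: 0.0339
```

Request:
{"name": "move_arm", "arguments": {
  "commands": [
    [[0.4,0,0,0],[0.4,0,0,0],[0.4,0,0,0],[0.4,0,0,0],[0,0,0,0]]
  ]
}}

```text
clock: 22.0
tool_pos: [0.5386, -0.1746, 0.1302]
orientation: [95.7, 89.6, -163.6]
force: [-18.3, -4.0, 23.4]
opening: 0.0332
```

```bash
python3 look.py 8
```

```text
22.0 [ 0.5386 -0.1746  0.1302] F [-18.3  -4.   23.4] op 0.0332 zaz 100.7 rack s,t 0.0377 0.001
scene 284 lean -48.2 [ 0.00201625 -0.07280138] [0.05671605 0.07481058]
side 131 lean 25.0 [ 0.00595565 -0.0552262 ] [0.05711425 0.07993864]
```

Contact: 18 N towards −row and 23 N up, so the tip met the far rim. I'll back off, then look.

Request:
{"name": "move_arm", "arguments": {
  "commands": [
    [[-0.8,0,0,0],[-1,0,0,0],[-1.2,0,0,0],[0,0,0,0]]
  ]
}}

```text
clock: 22.5
tool_pos: [0.5449, -0.1728, 0.1611]
orientation: [-106.2, 89.8, -5.4]
force: [0.4, -0.4, -0.7]
opening: 0.0335
```

```bash
python3 look.py 9;python3 - <<'E'
from h import *
a=load("scene","9")[0][130:240,130:270];b=load("side","9")[0][170:280,240:380]
cv2.imwrite("pics/c9.png",np.vstack([cv2.resize(a,(700,550))])[...,::-1])
E
```

```text
22.5 [ 0.5449 -0.1728  0.1611] F [ 0.4 -0.4 -0.7] op 0.0335 zaz 100.8 rack s,t 0.0442 0.0016
scene 313 lean 75.4 [ 0.00212377 -0.07030844] [0.07490176 0.07351386]
side 43 lean -82.9 [ 0.03671959 -0.05415883] [0.07313379 0.0798723 ]
```

View pics/c9.png

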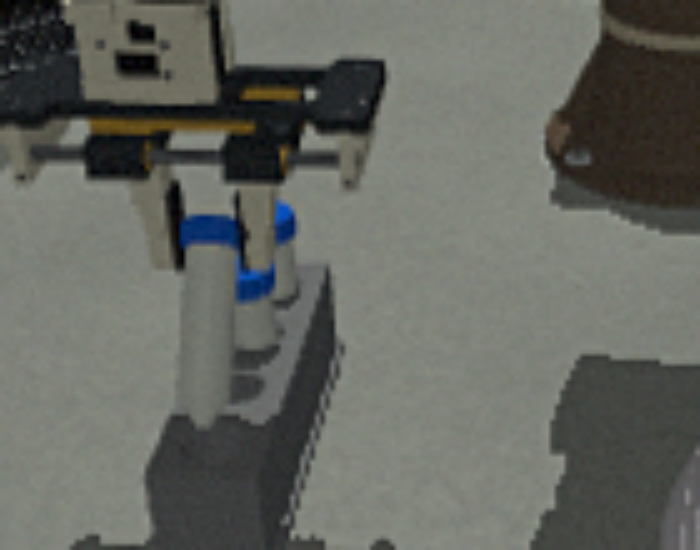

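```bash
python3 - <<'E'
from h import *
from plant import get_obs
ob=get_obs();R=Ro.from_euler("xyz",ob["orientation"],degrees=True).as_matrix()
p,d=load("scene","9");P=cloud("scene",d);L=(P-ob["tool_pos"])@R
m=(d>0)&(abs(L[...,2])<.016)&(P[...,2]>.082)&(L[...,0]>.004)&(L[...,1]<.0)&(L[...,1]>-.075)&(p.min(2)>70)
q=L[m];v=cv2.fitLine(q[:,:2].astype(np.float32),cv2.DIST_HUBER,0,.01,.01).ravel()
print(len(q),np.degrees(np.arctan2(v[1],v[0])),q[:,:2].min(0),q[:,:2].max(0))
for lo in np.arange(.005,.07,.008):
    s=q[(q[:,0]>lo)&(q[:,0]<lo+.008)]
    if len(s): print(lo.round(3),len(s),s[:,1].min().round(4),np.median(s[:,2]).round(4))
w=np.argwhere(m);print("bottom px",w[w[:,0].argmax()])
E
```

```text
252 -37.03884 [ 0.00408636 -0.07168312] [ 0.06362153 -0.02330774]
0.005 40 -0.0433 0.003
0.013 44 -0.0536 0.0034
0.021 38 -0.0579 0.0035
0.029 40 -0.0643 0.0028
0.037 40 -0.0715 0.0047
0.045 26 -0.0717 0.0032
0.053 16 -0.0717 0.0038
0.061 3 -0.0716 0.0011
bottom px [215 169]
```

Request:
{"name": "move_arm", "arguments": {
  "commands": [
    [[0,0.5,-0.15,0],[0,0.5,-0.15,0],[1,0,0,0],[1,0,0,0],[0.5,0,0,0],[0.4,0,0,0],[0,0,0,0]]
  ]
}}

```text
clock: 23.3
tool_pos: [0.5336, -0.1775, 0.1288]
orientation: [77.7, 89.9, 178.4]
force: [-0.6, -0.4, -1.6]
opening: 0.0332
```

```bash
python3 look.py 10
```

```text
23.3 [ 0.5336 -0.1775  0.1288] F [-0.6 -0.4 -1.6] op 0.0332 zaz 100.8 rack s,t 0.0323 -0.0009
scene 283 lean 82.7 [ 0.00204862 -0.0691125 ] [0.05525146 0.06803095]
side 141 lean 26.5 [ 0.00262365 -0.05254554] [0.05571776 0.07533287]
```

Request:
{"name": "move_arm", "arguments": {
  "commands": [
    [[0.2,-0.4,0,0],[0,-0.42,0,0],[-0.35,-0.63,0,0],[-0.35,-0.64,0,0],[0,0,0,0]]
  ]
}}

```text
clock: 23.9
tool_pos: [0.5557, -0.1736, 0.1355]
orientation: [-114.6, 89.9, -13.8]
force: [-3.3, 0.5, 1.1]
opening: 0.0332
```

Request:
{"name": "move_arm", "arguments": {
  "commands": [
    [[-0.26,-0.71,0,0],[-0.25,-0.72,0,0],[0,0,0,0]]
  ]
}}

```text
clock: 24.2
tool_pos: [0.5698, -0.1709, 0.1403]
orientation: [-109.7, 89.9, -8.9]
force: [-2.7, -0.0, 0.1]
opening: 0.0336
```

```bash
python3 look.py 11
```

```text
24.2 [ 0.5698 -0.1709  0.1403] F [-2.7 -0.   0.1] op 0.0336 zaz 100.8 rack s,t 0.0691 -0.001
scene 259 lean -16.8 [ 0.00237702 -0.04178878] [ 0.06724582 -0.00481714]
side 93 lean -25.4 [ 0.00370114 -0.02303647] [0.06461503 0.07864759]
```

Request:
{"name": "move_arm", "arguments": {
  "commands": [
    [[-0.18,-0.67,0,0],[-0.19,-0.67,0,0],[-0.07,-0.6,0,0],[-0.03,-0.5,0,0],[0,0,0,0]]
  ]
}}

```text
clock: 24.8
tool_pos: [0.5935, -0.1663, 0.1446]
orientation: [-110.0, 90.0, -9.3]
force: [-2.6, -1.0, 2.8]
opening: 0.033
```

```bash
python3 look.py 12
```

```text
24.8 [ 0.5935 -0.1663  0.1446] F [-2.6 -1.   2.8] op 0.033 zaz 100.8 rack s,t 0.0931 -0.0008
scene 237 lean -3.6 [ 0.00259825 -0.01852021] [0.07148075 0.00307569]
side 161 lean -4.7 [ 0.00335425 -0.00154084] [0.07150741 0.03309159]
```

Request:
{"name": "move_arm", "arguments": {
  "commands": [
    [[0.3,0.1,0,0],[0.4,0.1,0,0],[0.5,0,0,0],[0.5,0,0,0],[0.5,0,0,0],[0.5,0,0,0],[0,0,0,0]]
  ]
}}

```text
clock: 25.6
tool_pos: [0.59, -0.1667, 0.1163]
orientation: [71.0, 89.9, 171.8]
force: [-1.0, -0.3, -2.3]
opening: 0.0333
```

Request:
{"name": "move_arm", "arguments": {
  "commands": [
    [[0.5,0,0,0],[0.4,0,0,0],[0.3,0,0,0],[0.2,0,0,0],[0.2,0,0,0],[0.15,0,0,0],[0,0,0,0]]
  ]
}}

```text
clock: 26.3
tool_pos: [0.5904, -0.1668, 0.0998]
orientation: [67.7, 90.0, 168.5]
force: [-1.1, -0.7, -1.3]
opening: 0.0331
```

Request:
{"name": "move_arm", "arguments": {
  "commands": [
    [[0.1,0,0,0],[0.1,0,0,0],[0.08,0,0,0],[0,0,0,0]]
  ]
}}

```text
clock: 26.7
tool_pos: [0.5905, -0.1669, 0.0972]
orientation: [74.2, 90.0, 174.9]
force: [-0.7, -0.4, -0.1]
opening: 0.0329
```

Request:
{"name": "move_arm", "arguments": {
  "commands": [
    [[0.06,0,0,0],[0.06,0,0,0],[0,0,0,0]]
  ]
}}

```text
clock: 27.0
tool_pos: [0.5909, -0.1669, 0.0966]
orientation: [-113.4, 89.9, -12.6]
force: [-2.9, -0.5, 3.6]
opening: 0.0333
```

Request:
{"name": "move_arm", "arguments": {
  "commands": [
    [[0.06,0,0,0],[0,0,0,0]]
  ]
}}

```text
clock: 27.2
tool_pos: [0.5912, -0.167, 0.0965]
orientation: [-113.8, 89.9, -13.0]
force: [-2.3, -0.0, 7.8]
opening: 0.0331
```

Seated: 7.8 N upward at the nominal height. I'll release, rise and check.

Request:
{"name": "move_arm", "arguments": {
  "commands": [
    [[0,0,0,0],[0,0,0,0],[0,0,0,0],[-1,0,0,0],[-3,0,0,0],[-4,0,0,0],[-4,0,0,0],[-3,0,0,0]]
  ],
  "jaw": 6
}}

```text
clock: 28.0
tool_pos: [0.5911, -0.1671, 0.2492]
orientation: [-110.6, 89.8, -9.9]
force: [0.8, 0.4, -0.8]
opening: 0.0601
```

Request:
{"name": "move_arm", "arguments": {
  "commands": [
    [[0,-3,0,0],[0,-4,0,0],[0,-4,0,0],[-2,-3,0,0],[0,0,0,0],[0,0,0,0]]
  ]
}}

```text
clock: 28.6
tool_pos: [0.7285, -0.1405, 0.2654]
orientation: [38.6, 90.0, 139.4]
force: [-1.0, -0.1, -0.4]
opening: 0.0602
```

```bash
python3 - <<'E'
from h import *
from plant import get_obs,snapshot
ob=get_obs();print(ob["clock"],ob["tool_pos"],ob["force"])
im=[]
for n in("scene","side"):
    p,d=snapshot(n);P=cloud(n,d);hs=cv2.cvtColor(p,cv2.COLOR_RGB2HSV);m=cv2.inRange(hs,(105,130,40),(125,255,255))
    k,l,s,c=cv2.connectedComponentsWithStats(m)
    for i in range(1,k):
        q=P[(l==i)&(d>0)]
        if s[i,4]>25 and abs(np.median(q[:,1])+.18)<.06: print(n,c[i].round(1),"top z",np.percentile(q[:,2],90).round(4),onz(n,*c[i],.115)[:2].round(4))
    im.append(p[130:310,100:400] if n=="scene" else p[150:330,170:470])
p,d=snapshot("wrist");im=[cv2.resize(np.hstack(im),(800,240)),p]
hs=cv2.cvtColor(p,cv2.COLOR_RGB2HSV);m=cv2.inRange(hs,(100,130,40),(125,255,255));k,l,s,c=cv2.connectedComponentsWithStats(m)
for i in range(1,k):
    if s[i,4]>60: print("w",s[i],c[i].round(1),wonz(ob,*c[i],.121).round(4))
im[1]=cv2.resize(p,(800,600))[:360];cv2.imwrite("pics/fin.png",np.vstack(im)[...,::-1])
E
```

```text
28.6 [ 0.72850456 -0.14047722  0.26537706] [-0.99068149 -0.07996478 -0.36573123]
scene [183.1 174.1] top z 0.1214 [ 0.4155 -0.1967]
scene [178.8 184.6] top z 0.1214 [ 0.4812 -0.1849]
scene [170.6 204. ] top z 0.1218 [ 0.5866 -0.1661]
side [328.4 234. ] top z 0.123 [ 0.581  -0.1705]
side [302.6 257.7] top z 0.1236 [ 0.4766 -0.19  ]
side [284.7 273.7] top z 0.1235 [ 0.4114 -0.2012]
w [238  24  34  33 882] [254.7  39.9] [ 0.5872 -0.1677  0.121 ]
```

View pics/fin.png

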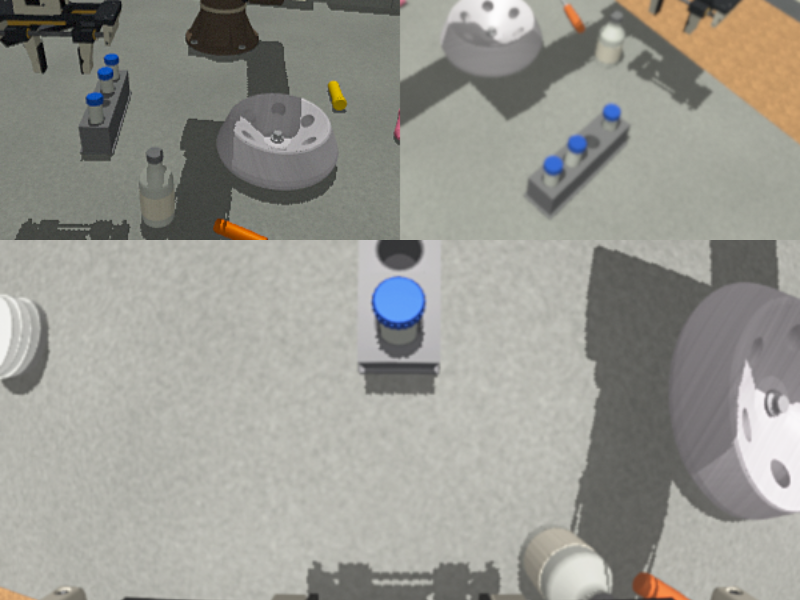

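```bash
python3 -c "
from plant import close_job;print(close_job())"
```

```text
the job is handed in; nothing more can be done
None
```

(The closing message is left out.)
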